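# Open the sculptor's tool chest

## Robot

A 6-joint arm with a two-finger parallel gripper is mounted at the origin on the work surface. World frame = base frame: x ahead of the robot, y to its left, z up, the work surface at z = 0. Lengths are in m, angles in rad, forces in N, time in s.
With the tool pointing down it reaches from about 0.225 to 0.875 m from the base axis. Payload 3.4 kg.
Tool frame: the origin (TCP) lies between the finger pads; the fingertips stand 11 mm ahead of it and the grasp point (between the pads) lies 8 mm behind it; z points along the fingers, y is the direction in which the jaws open and shut (so a half turn about z gives the same grasp; the last joint's range is limited). The gripper opens to 85 mm and grips with 20 to 120 N. Pads are 22 mm wide; open, the fingers measure 114 mm over their backs; the gripper's body (76 mm by 85 mm) begins 54 mm behind the grasp point. The pads swing forward as they close: fully open they stand 13 mm farther back than shut.
Start: joints at [1.144, 0.276, 1.505, -0, 1.361, -0.121], TCP at [0.173, 0.548, 0.242] pointing down, gripper open.
Joint ranges: [-2.89, 2.89], [-0.75, 2.08], [0.22, 2.7], [-1.18, 4.32], [0.11, 2.71], [-2.7, 2.7]. Speed limits (rad/s): [2.57, 2.57, 3.14, 3.14, 3.14, 3.14].

## Interface

Orientations are given as a unit quaternion [w, x, y, z].
In Python, from rig import manip gives the robot as it stands. The module is installed in compiled form; this text tells all that it offers.
- The arm moves only by the tool move_arm, never from a script. Its argument "series" is a list that holds one entry, the list of rows, each a list of 7 numbers: the shift along the world's x, y, z in m, then the turn, a rotation vector about the world's x, y, z in rad, then the finger opening in m, from 0 to 0.0854. A call has 1 to 20 rows; each row shifts and turns the commanded pose from where the row before left it; what a row does not reach is not made up. A row lasts 1/12 s, in which the tool goes at most 41.7 mm and 7.16 degrees, less where a joint would pass 70% of its speed; a pose out of reach is approached as far as the arm can. A call with a gripper value outside its range is refused whole. The fingers move at their own pace and stop on an object; "newtons" is the grip in N (left out, the last holds). Time passes only in rows, so rows that do not move let the fingers close. It gives the time, the measured TCP pose, the force and the opening at its end, in the units of the state.
- manip.get_state(): the state, without advancing time (a new reading comes with each control period).
- manip.get_image(name): name is "scene" or "top"; returns a dict with "color" (420x560x3 uint8, red, green, blue), "fx", "fy", "cx", "cy" (pixels), "k1" (the pictures are not rectified: a ray, as slopes to the right and down, at radius r is drawn at 1 + k1 r^2 times it, then the intrinsics apply), "R" (3x3) and "t" (3): a world point X has camera coordinates R X + t. Camera axes: x right, y down, z forward; pixel columns grow to the right and rows downward; lengths in m; the calibration is good to about 2 mm. A picture is of the moment at which its call begins. There is no depth.
- manip.sign_off(): hands the job in, once; it reports no verdict.
The state is a dict: "clock": time; "qpos": joint angles; "qd": joint speeds; "effort": joint torques, N m; "position": TCP position; "ee_rot": TCP orientation; "contact_force": force on the tool from outside, world axes, zero at the start; "moment": the same for the moment, N m; "width": finger opening in m.
Only numpy, scipy, OpenCV 4.12 (cv2) and the standard library are available. Lean on these libraries where they do the work, as an engineer would, in place of code of your own. Each camera call takes 0.05 s, during which the arm holds its last target.

## Task

Open the plywood chest: turn the bar of its staple in line with the slot of the hasp, flip the hasp up off the staple and fold it right back over the lid while the lid is still shut, then raise the lid by at least 70 degrees and leave it standing open. Do not shift or tip the jug, the block of clay, the bowl or the sanding block standing around it.

Things in the scene. Friction and masses are not known exactly. Their poses are not given: they have to be found in the camera images.
- chest: Fixed plywood chest, 260 mm deep (x), 240 wide (y). Origin: centre of its underside, on the bench; +x to its back, -x to its front, which faces the robot's left (+y, give or take 30 deg). The front wall rises 60 mm, then a sloping apron leans back at 42 deg from level (outward normal -0.669, 0, 0.743 in this frame) up to the lid's front edge at x -50, z 132. The flat lid, 12 mm thick, covers the rest, as wide as the chest.
- wing (a joint): Turning staple in mid apron: upright steel bar on a thin neck, turning about the apron's normal. 0: crosswise (along chest y), locks the hasp. Stops at +1.571 and -1.571 (positive: anticlockwise seen from outside): in line with the slot, either frees the hasp if within 8 deg. Starts within 0.7 of crosswise; 0.06 N m to turn, stays where left.
- wing_grip (a point): Grip point of the staple's bar: on its turning axis, 32 mm out from the apron. The bar is 46 mm long (point's y), 10 mm thick (x), and spans 12 to 44 mm out from the apron; point z points out along the apron's normal. The hasp strap under it reaches 8 mm out from the apron.
- hasp (a joint): Hinge of the hasp on the lid's front edge (axis along chest y). 0: strap lies down the apron over the staple; grows as its end is lifted up and back. Lid shut: upright at 2.30, beyond that it falls back by itself to a stop at 3.30 over the lid; short of it it falls forward. Loose: 0.1 N m to lift. Blocked while the bar is across the slot; while it is on the staple it holds the lid.
- hasp_hinge (a point): On the hasp's hinge axis, mid strap. The steel strap runs 118 mm from here along the point's -x, 42 mm wide (y), 5 mm thick, with a slot 18 mm wide from 26 to 95 mm from the hinge. The point turns with the hasp; z is the strap's outer normal.
- hasp_lip (a point): Middle of the finger lip at the hasp's free end, 115 mm from the hinge axis: a plate 42 mm wide (point's y), 6 mm thick (x), standing 29 mm out from the strap (z); this point is 18 mm out from the strap's mid-thickness. The strap's end overhangs the apron's lower edge by about 10 mm, so fingers can straddle lip and strap across the 42 mm.
- lid (a joint): Hinge of the lid along the chest's back edge (axis along y). 0 shut, grows as the front edge rises, stop at 1.70. Stiff: it stays at any angle; takes about 11 N upward at a knob.
- lid_hinge (a point): On the lid's hinge axis, in its middle, 132 mm above the bench; it turns with the lid: its -x axis points to the lid's front edge, 175 mm away, z is the lid's top face normal (the top face is 12.5 mm above the axis).
- knob_left (a point): Middle of the head of the +y (chest's axes) wooden knob on the lid: head 34 mm diameter, 16 mm high, on a 24 mm stem; top 34 mm above the lid. It stands 145 mm from the lid's hinge and 85 mm to the +y side of the hasp. Axes as lid_hinge; it turns with the lid.
- knob_right (a point): The same on the chest's -y side. Either knob serves.
- jug: Bystander: white plastic bottle, 72 mm diameter, 230 mm tall, standing close beside the chest, at one of its ends (+y or -y). Origin: centre of its underside.
- clay: Bystander: clay-coloured block, 120 x 60 x 70 mm high, lying at the other end of the chest. Origin: centre of its underside.
- bowl: Bystander: grey mixing bowl, 84 mm diameter, 45 mm high, before the chest's front, towards one end. Origin: centre of its underside.
- sander: Bystander: wooden sanding block, 45 x 100 x 40 mm high, before the front, towards the other end. Origin: centre of its underside.

How it is judged:
By the outcome, as a careful person would: the job done as asked, in the order asked, and still so for the second after the job is handed in, with the robot touching nothing.
It also fails if it takes over 58 s, if anything falls off the work surface, if the arm or the gripper's body presses on something with over 40 N, if the wrist force passes 120 N, or if a joint passes its speed limit or range.

## Working session

There is one attempt and no reset: what is moved stays moved. The work goes in short steps, Python scripts to look and compute and a tool call to move; the robot and the scene stay as the last step left them, time stands still between calls to the robot, and variables do not carry over. Pictures are saved under pics/ and viewed, and the job is handed in when it is done.

Besides the shell and the picture viewer there is one more tool, called as a command line: name --argument value ..., lists and objects as JSON in quotes. move_arm: Moves the arm, as the interface text tells. Its arguments: {"type":"object","properties":{"series":{"type":"array"},"newtons":{"type":"number"}},"required":["series"]}

```bash
mkdir -p pics; cat > h.py <<'E'
import numpy as np, cv2
from rig import manip
def shot(tag):
    out={}
    for n in ("scene","top"):
        im=manip.get_image(n); out[n]=im
        cv2.imwrite(f"pics/{tag}_{n}.png",im["color"][:,:,::-1])
        np.save(f"{tag}_{n}.npy",im,allow_pickle=True)
    return out
def load(tag,n): return np.load(f"{tag}_{n}.npy",allow_pickle=True).item()
def ray(im,u,v):
    K=np.array([[im["fx"],0,im["cx"]],[0,im["fy"],im["cy"]],[0,0,1.]])
    p=cv2.undistortPoints(np.array([[[u,v]]],float),K,np.array([im["k1"],0,0,0.]))[0,0]
    R=np.array(im["R"]);t=np.array(im["t"])
    d=R.T@np.array([p[0],p[1],1]); return -R.T@t, d/np.linalg.norm(d)
def onz(im,u,v,z):
    c,d=ray(im,u,v); return c+d*(z-c[2])/d[2]
def tri(a,ua,b,ub):
    c1,d1=ray(a,*ua);c2,d2=ray(b,*ub)
    s=np.linalg.lstsq(np.stack([d1,-d2],1),c2-c1,rcond=None)[0]
    p,q=c1+s[0]*d1,c2+s[1]*d2
    return (p+q)/2,np.linalg.norm(p-q)
def proj(im,X):
    K=np.array([[im["fx"],0,im["cx"]],[0,im["fy"],im["cy"]],[0,0,1.]])
    r=cv2.Rodrigues(np.array(im["R"]))[0]
    return cv2.projectPoints(np.array(X,float).reshape(-1,1,3),r,np.array(im["t"],float),K,np.array([im["k1"],0,0,0.]))[0][:,0]
E
python3 - <<'E'
from h import *
o=shot("a")
for n in o: print(n,o[n]["fx"],o[n]["k1"],(-np.array(o[n]["R"]).T@o[n]["t"]).round(3))
print(manip.get_state())
E
```

```text
scene 531.6935350140946 -0.14433746136428052 [0.944 0.462 0.91 ]
top 405.7861271793037 -0.01901286439008501 [0.532 0.037 0.778]
{'clock': 0.1, 'qpos': array([ 1.14400873e+00,  2.76483364e-01,  1.50605772e+00,  3.89164400e-05,
        1.36074819e+00, -1.20988659e-01]), 'qd': array([ 1.66130057e-03,  2.36078585e-05, -1.42141834e-03, -4.89238046e-05,
       -4.63627161e-04,  1.44113615e-03]), 'effort': array([ 8.12390645e-04, -4.17703342e+01, -2.46402848e+01, -2.95812097e-04,
        5.93171484e-03,  1.26846041e-05]), 'position': array([0.17288502, 0.54787158, 0.24153343]), 'ee_rot': array([-2.47765763e-04,  1.52308382e-01,  9.88332655e-01, -8.11543453e-04]), 'contact_force': array([ 0.03959839, -0.27163623,  0.14122807]), 'moment': array([-0.01572895,  0.00314587,  0.01780295]), 'width': 0.0856561193643295}
```

View pics/a_scene.png

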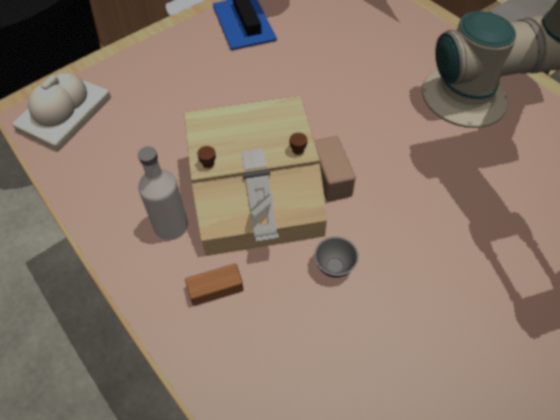

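View pics/a_top.png

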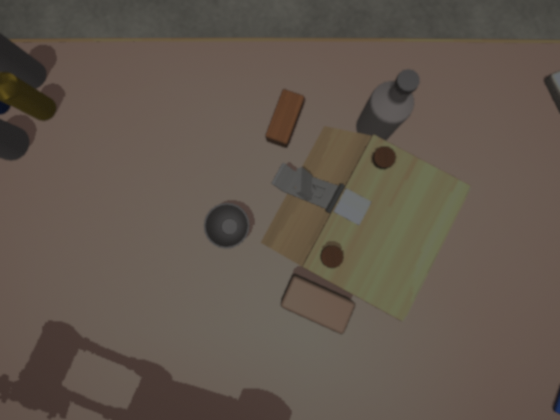

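The scene view shows the chest at (255,170), jug left (163,200), clay right (332,167), bowl (336,258), sander (214,284). The top view shows the knobs at (384,157) and (332,256), and the bar around (305,183). Next I'll zoom in.

```bash
python3 - <<'E'
from h import *
s=load("a","scene")["color"][90:260,180:360,::-1]; t=load("a","top")["color"][110:330,255:480,::-1]
s=cv2.resize(s,None,fx=4,fy=3.5*4/3.5,interpolation=cv2.INTER_CUBIC)[:600]
s=cv2.resize(load("a","scene")["color"][90:240,180:360,::-1],None,fx=4,fy=4,interpolation=cv2.INTER_CUBIC)
t=cv2.convertScaleAbs(cv2.resize(t,None,fx=2.7,fy=2.7,interpolation=cv2.INTER_CUBIC),alpha=1.5)
cv2.imwrite("pics/a_sc.png",s);cv2.imwrite("pics/a_tc.png",t)
E
```

```text
(no output)
```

View pics/a_sc.png

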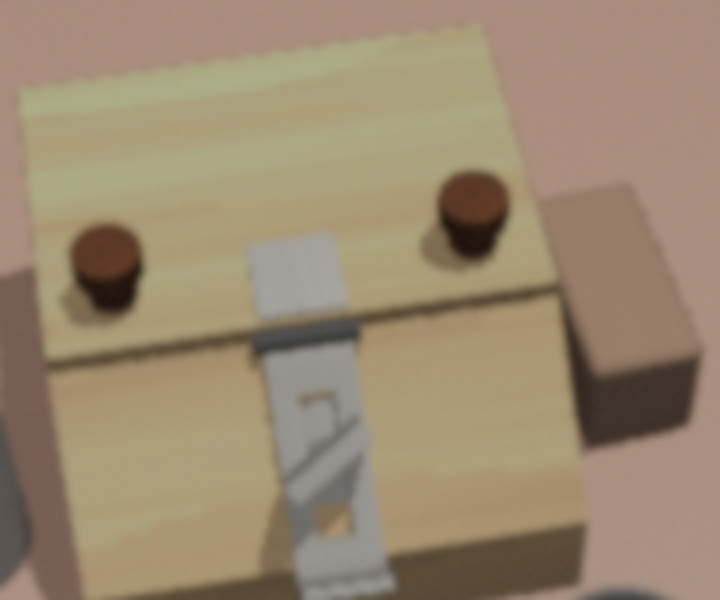

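View pics/a_tc.png

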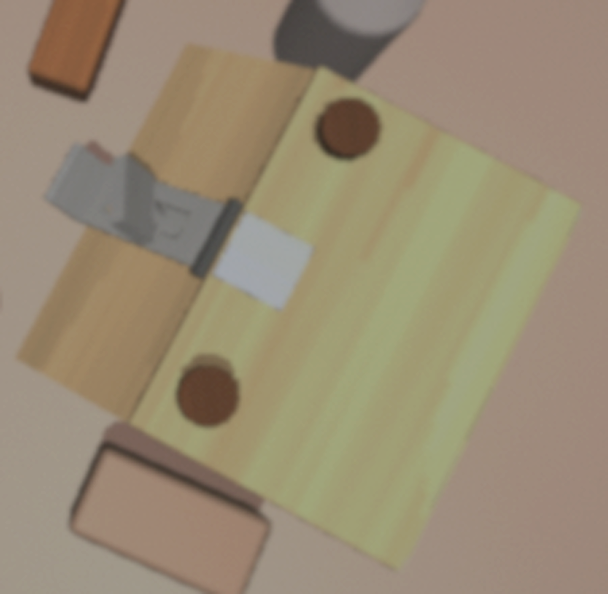

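```bash
cat > fit.py <<'E'
from h import *
t=load("a","top"); s=load("a","scene")
tc=lambda x,y:(x/2.7+255,y/2.7+110); sc=lambda x,y:(x/4+180,y/4+90)
names=["FL+y","BL+y","BR-y","FR-y"]
T=[tc(318,66),tc(580,207),tc(400,568),tc(130,420)]
# chest frame lid corners order: front+y, back+y, back-y, front-y ; lid x from -50 to 130 (approx)
loc=np.array([[-.05,.12],[.13,.12],[.13,-.12],[-.05,-.12]])
Pt=np.array([onz(t,*p,.1445)[:2] for p in T])
S=[sc(555,285),sc(482,27),sc(20,92),sc(47,362)] # -? image right is clay side
Ps=np.array([onz(s,*p,.1445)[:2] for p in [S[3],S[2],S[1],S[0]]])
print(Pt.round(4)); print(Ps.round(4))
K=lambda P: None
kn_t=[onz(t,*tc(349,127),.1785),onz(t,*tc(208,395),.1785)]
kn_s=[onz(s,*sc(106,250),.1785),onz(s,*sc(473,194),.1785)]
print("knobs",np.round(kn_t,4),np.round(kn_s,4))
def rigid(L,P):
    l=L-L.mean(0);p=P-P.mean(0)
    a=np.arctan2((l[:,0]*p[:,1]-l[:,1]*p[:,0]).sum(),(l*p).sum())
    R=np.array([[np.cos(a),-np.sin(a)],[np.sin(a),np.cos(a)]])
    tt=P.mean(0)-R@L.mean(0); return a,tt,(P-(L@R.T+tt)).round(4)
for nm,P,k in(("top",Pt,kn_t),("scene",Ps,kn_s)):
    L=np.vstack([loc,[[-.02,.085],[-.02,-.085]]]); Q=np.vstack([P,np.array(k)[:,:2]])
    # knob x: hinge at x=125 (175 from front -50) ->125-145=-20
    a,tt,r=rigid(L,Q); print(nm,a,np.degrees(a),tt.round(4)); print(r)
E
python3 fit.py
```

```text
[[ 0.709  -0.1014]
 [ 0.6254 -0.2535]
 [ 0.4185 -0.1431]
 [ 0.5011  0.0099]]
[[ 0.7096 -0.0986]
 [ 0.6263 -0.2511]
 [ 0.4178 -0.1383]
 [ 0.5017  0.0137]]
knobs [[ 0.6648 -0.1106  0.1785]
 [ 0.5164 -0.031   0.1785]] [[ 0.6643 -0.11    0.1785]
 [ 0.5149 -0.0306  0.1785]]
top -2.0641840033728958 -118.26903153168502 [ 0.582  -0.0873]
[[-0.0024 -0.0013]
 [-0.0007  0.0052]
 [ 0.0037  0.0019]
 [ 0.0011 -0.0036]
 [-0.0015 -0.0007]
 [-0.0002 -0.0016]]
scene -2.0671068016730305 -118.43649553865075 [ 0.582  -0.0849]
[[-0.0017 -0.0005]
 [ 0.0007  0.0052]
 [ 0.0033  0.0038]
 [ 0.0014 -0.0025]
 [-0.002  -0.0022]
 [-0.0018 -0.0038]]
```

```bash
sed -i 's/\[.13,/[.125,/g; s/,\[.13,/,[.125,/g' fit.py; cat >> fit.py <<'E'
a,tt=np.radians(-118.35),np.array([.5815,-.0858])
E
python3 fit.py | tail -14
cat >> h.py <<'E'
A=np.radians(-118.35); TT=np.array([.581,-.086,0])
RC=np.array([[np.cos(A),-np.sin(A),0],[np.sin(A),np.cos(A),0],[0,0,1]])
N=np.array([-.669,0,.743]); D=np.array([-.743,0,-.669]); O=np.array([-.05,0,.132])
def c2w(p): return RC@np.array(p,float)+TT
def w2c(p): return RC.T@(np.array(p)-TT)
def onapron(im,u,v,out):   # returns (distance down apron, chest y)
    c,d=ray(im,u,v); n=RC@N; p0=c2w(O+N*out)
    X=w2c(c+d*((p0-c)@n)/(d@n)); return (X-O)@D, X[1]
E
python3 - <<'E'
from h import *
s=load("a","scene");t=load("a","top")
sc=lambda x,y:(x/4+180,y/4+90);tc=lambda x,y:(x/2.7+255,y/2.7+110)
for p in [(290,490),(365,432),(262,335),(358,332),(300,595),(395,585)]: print(p,np.round(onapron(s,*sc(*p),.044),4),np.round(onapron(s,*sc(*p),.006),4))
for n,im in(("scene",s),("top",t)):
  for out in(.012,.044):
    for d in(.0538,.06): print(n,out,d,(proj(im,c2w(O+N*out+D*d))[0]-([180,90] if n=="scene" else [255,110]))*(4 if n=="scene" else 2.7))
  c=load("a",n)["color"][:,:,::-1]
  x0,y0=((235,130) if n=="scene" else (268,150))
  c=cv2.convertScaleAbs(cv2.resize(c[y0:y0+65,x0:x0+80],None,fx=9,fy=9,interpolation=cv2.INTER_CUBIC),alpha=1.3 if n=="top" else 1)
  cv2.imwrite(f"pics/b_{n}.png",c)
E
```

```text
top -2.0641490987412117 -118.26703164360406 [ 0.5812 -0.0888]
[[-0.0016  0.0002]
 [-0.0023  0.0022]
 [ 0.0021 -0.001 ]
 [ 0.0019 -0.0021]
 [-0.0007  0.0008]
 [ 0.0006 -0.0001]]
scene -2.0670713265600194 -118.43446296439745 [ 0.5812 -0.0864]
[[-0.0009  0.001 ]
 [-0.0008  0.0023]
 [ 0.0017  0.0009]
 [ 0.0022 -0.001 ]
 [-0.0012 -0.0008]
 [-0.001  -0.0023]]
(290, 490) [0.0622 0.02  ] [0.0676 0.0184]
(365, 432) [ 0.0417 -0.0169] [ 0.0463 -0.02  ]
(262, 335) [-0.008  0.022] [-0.0054  0.0205]
(358, 332) [-0.0029 -0.0203] [-0.0001 -0.0235]
(300, 595) [0.1099 0.0227] [0.1172 0.0212]
(395, 585) [ 0.1124 -0.0203] [ 0.1198 -0.0235]
scene 0.012 0.0538 [325.82194513 456.12339685]
scene 0.012 0.06 [327.79164397 469.31188522]
scene 0.044 0.0538 [331.50150117 464.51039791]
scene 0.044 0.06 [333.53234976 478.13057531]
top 0.012 0.0538 [142.89834789 211.11340228]
top 0.012 0.06 [136.0384983  208.54778005]
top 0.044 0.0538 [113.56303047 188.63706831]
top 0.044 0.06 [106.66168228 186.13236519]
```

View pics/b_scene.png

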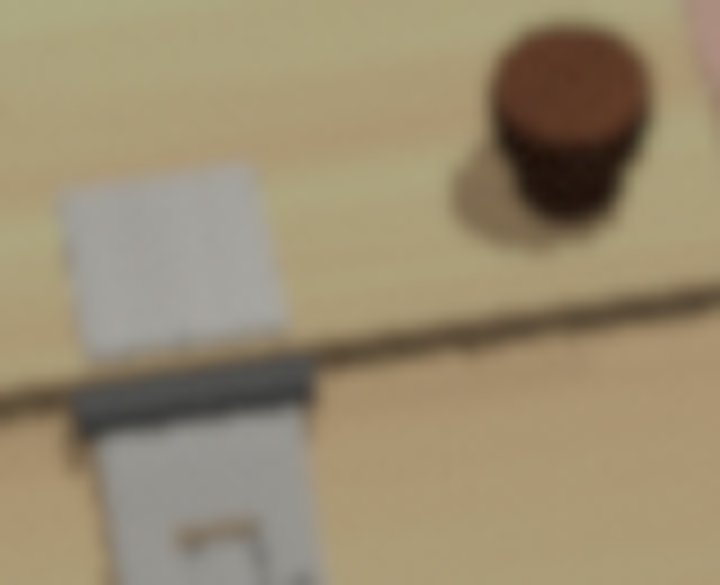

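View pics/b_top.png

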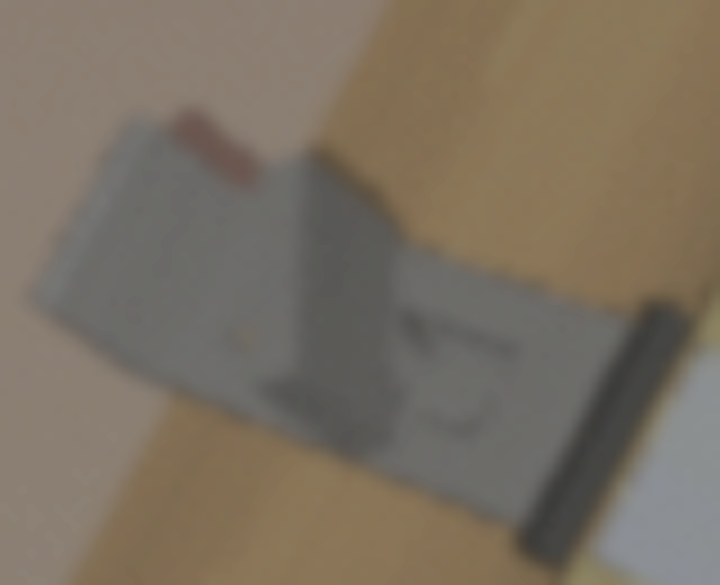

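```bash
python3 - <<'E'
from h import *
c=load("a","scene")["color"][170:240,225:300,::-1]
cv2.imwrite("pics/b2.png",cv2.resize(c,None,fx=8,fy=8,interpolation=cv2.INTER_CUBIC))
E
```

```text
(no output)
```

View pics/b2.png

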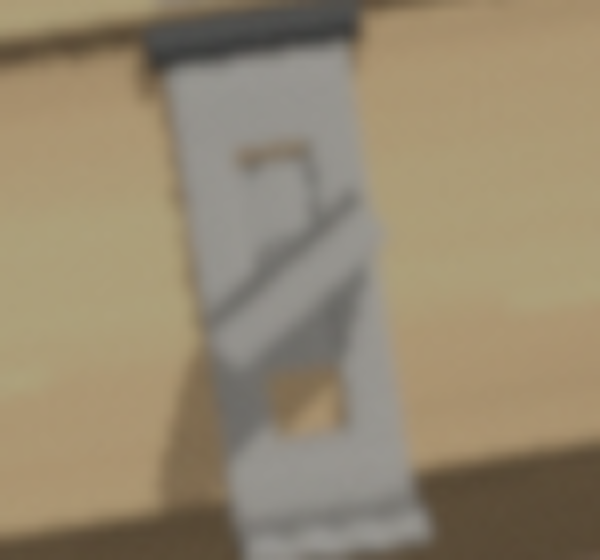

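```bash
python3 - <<'E'
from h import *
s=load("a","scene")
P=[np.array(onapron(s,x/8+225,y/8+170,.044)) for x,y in [(213,337),(238,368),(380,240),(360,205)]]
print(np.round(P,4))
l=(P[0]+P[1])/2;r=(P[2]+P[3])/2;print((l+r)/2,np.linalg.norm(l-r),np.degrees(np.arctan2(l[0]-r[0],l[1]-r[1])))
# IK-ish numbers: base->things
for n,p in(("grip",O+D*.0538+N*.032),("hinge",O+N*.005),("liptip",O+D*.115+N*.023)): print(n,c2w(p).round(4))
print("n",RC@N,"d",RC@D,"y",RC[:,1])
t=load("a","top")
for nm,px,z in(("bowl",(227,227),.045),("sand",(289,106),.04),("clay",(319,303),.07),("jugneck",(407,81),.23)):
    w=onz(t,*px,z);print(nm,w.round(3),"chest",w2c(w).round(3))
E
```

```text
[[ 0.0613  0.0214]
 [ 0.0691  0.017 ]
 [ 0.0456 -0.0186]
 [ 0.0371 -0.0153]]
[0.05326133 0.00111244] 0.04332522503630827 33.342129972983805
grip [0.6339 0.012  0.1198]
hinge [ 0.6063 -0.0391  0.1357]
liptip [0.6526 0.0467 0.0722]
n [0.31767892 0.58876235 0.743     ] d [ 0.3528183   0.65388703 -0.669     ] y [ 0.8800633  -0.47485639  0.        ]
bowl [0.565 0.143 0.045] chest [-0.194 -0.123  0.045]
sand [0.792 0.032 0.04 ] chest [-0.204  0.13   0.04 ]
clay [ 0.434 -0.02   0.07 ] chest [ 0.012 -0.161  0.07 ]
jugneck [ 0.762 -0.132  0.23 ] chest [-0.045  0.181  0.23 ]
```

```bash
cat >> h.py <<'E'
from scipy.spatial.transform import Rotation as Rn
def cur():
    s=manip.get_state(); q=s["ee_rot"]; return np.array(s["position"]),Rn.from_quat([q[1],q[2],q[3],q[0]]),s
def orient(zt,yt):
    z=np.array(zt)/np.linalg.norm(zt); y=np.array(yt)-z*(np.array(yt)@z); y/=np.linalg.norm(y)
    return Rn.from_matrix(np.stack([np.cross(y,z),y,z],1))
def plan(p,R,p0=None,R0=None,n=None):
    P,Q,_=cur(); P=P if p0 is None else p0; Q=Q if R0 is None else R0
    dp=np.array(p)-P; rv=(R*Q.inv()).as_rotvec()
    need=int(np.ceil(max(np.linalg.norm(dp)/.040,np.degrees(np.linalg.norm(rv))/7.0,1))); n=n or need
    print("need",need,"n",n,"row",(dp/n).round(5),(rv/n).round(5),"deg",np.degrees(np.linalg.norm(rv)).round(1))
W=lambda d,out,y=0: c2w(O+D*d+N*out+np.array([0,y,0]))
def wingR(ang): # jaw orientation perpendicular to bar at ang deg, final 90 -> jaw +chest y
    a=np.radians(ang); return orient(-RC@N, RC@(np.array([0,1,0])*np.sin(a)-D*np.cos(a)))
E
python3 - <<'E'
from h import *
plan(W(.0538,.13),wingR(90))
plan(W(.0538,.13),wingR(33),W(.0538,.13),wingR(90))
print(W(.0538,.13))
E
```

```text
need 18 n 18 row [ 0.02734 -0.02656 -0.00272] [-0.04284 -0.01747 -0.09282] deg 107.0
need 9 n 9 row [0. 0. 0.] [-0.03512 -0.06509 -0.08214] deg 57.0
[0.6650227  0.06972139 0.1925978 ]
```

move_arm --series '[[[0.0273,-0.0266,-0.0027,-0.0428,-0.0175,-0.0928,0.06],[0.0273,-0.0266,-0.0027,-0.0428,-0.0175,-0.0928,0.06],[0.0273,-0.0266,-0.0027,-0.0428,-0.0175,-0.0928,0.06],[0.0273,-0.0266,-0.0027,-0.0428,-0.0175,-0.0928,0.06],[0.0273,-0.0266,-0.0027,-0.0428,-0.0175,-0.0928,0.06],[0.0273,-0.0266,-0.0027,-0.0428,-0.0175,-0.0928,0.06],[0.0273,-0.0266,-0.0027,-0.0428,-0.0175,-0.0928,0.06],[0.0273,-0.0266,-0.0027,-0.0428,-0.0175,-0.0928,0.06],[0.0273,-0.0266,-0.0027,-0.0428,-0.0175,-0.0928,0.06],[0.0273,-0.0266,-0.0027,-0.0428,-0.0175,-0.0928,0.06],[0.0273,-0.0266,-0.0027,-0.0428,-0.0175,-0.0928,0.06],[0.0273,-0.0266,-0.0027,-0.0428,-0.0175,-0.0928,0.06],[0.0273,-0.0266,-0.0027,-0.0428,-0.0175,-0.0928,0.06],[0.0273,-0.0266,-0.0027,-0.0428,-0.0175,-0.0928,0.06],[0.0273,-0.0266,-0.0027,-0.0428,-0.0175,-0.0928,0.06],[0.0273,-0.0266,-0.0027,-0.0428,-0.0175,-0.0928,0.06],[0.0273,-0.0266,-0.0027,-0.0428,-0.0175,-0.0928,0.06],[0.0273,-0.0266,-0.0027,-0.0428,-0.0175,-0.0928,0.06],[0,0,0,0,0,0,0.06]]]' --newtons 30

```text
clock: 1.68
position: [0.6693, 0.0632, 0.1888]
ee_rot: [0.185, 0.803, 0.475, -0.309]
contact_force: [0.1, -0.5, -1.5]
width: 0.0597
```

```bash
python3 - <<'E'
from h import *
P,Q,s=cur();print(s["clock"],P.round(4),s["qpos"].round(3),s["width"],Q.as_matrix().round(3))
plan(W(.0538,.13),wingR(33))
shot("c")
E
```

```text
1.6833 [0.6693 0.0632 0.1888] [ 0.251  0.745  1.041 -0.541  1.862  0.731] 0.05968059374152915 [[ 0.357  0.877 -0.32 ]
 [ 0.648 -0.48  -0.591]
 [-0.672  0.004 -0.74 ]]
need 9 n 9 row [-0.00048  0.00072  0.00043] [-0.03466 -0.06501 -0.08139] deg 56.6
```

View pics/c_scene.png

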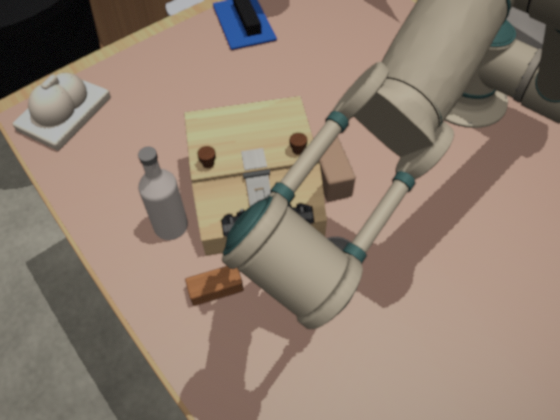

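move_arm --series '[[[-0.0005,0.0007,0.0004,-0.0347,-0.065,-0.0814,0.04],[-0.0005,0.0007,0.0004,-0.0347,-0.065,-0.0814,0.04],[-0.0005,0.0007,0.0004,-0.0347,-0.065,-0.0814,0.04],[-0.0005,0.0007,0.0004,-0.0347,-0.065,-0.0814,0.04],[-0.0005,0.0007,0.0004,-0.0347,-0.065,-0.0814,0.04],[-0.0005,0.0007,0.0004,-0.0347,-0.065,-0.0814,0.04],[-0.0005,0.0007,0.0004,-0.0347,-0.065,-0.0814,0.04],[-0.0005,0.0007,0.0004,-0.0347,-0.065,-0.0814,0.04],[-0.0005,0.0007,0.0004,-0.0347,-0.065,-0.0814,0.04],[0,0,0,0,0,0,0.04]]]'

```text
clock: 2.62
position: [0.6588, 0.0776, 0.1983]
ee_rot: [0.309, 0.933, 0.042, -0.181]
contact_force: [-0.8, 0.9, 0.5]
width: 0.0404
```

```bash
python3 - <<'E'
from h import *
P,Q,s=cur();print(s["clock"],P.round(4),W(.0538,.13).round(4),s["qpos"].round(3),s["width"])
plan(W(.0538,.06),wingR(33)); plan(W(.0538,.028),wingR(33))
shot("d")
c=load("d","top")["color"][100:250,230:430,::-1];cv2.imwrite("pics/d_tc.png",cv2.convertScaleAbs(cv2.resize(c,None,fx=4,fy=4,interpolation=cv2.INTER_CUBIC),alpha=1.5))
E
```

```text
2.6167 [0.6588 0.0776 0.1983] [0.665  0.0697 0.1926] [ 0.272  0.727  1.053 -0.534  1.871  1.726] 0.04036416414781935
need 2 n 2 row [-0.008   -0.02456 -0.02885] [-1.50e-04 -7.00e-05 -4.82e-03] deg 0.6
need 3 n 3 row [-0.00872 -0.02265 -0.02716] [-1.00e-04 -4.00e-05 -3.22e-03] deg 0.6
```

View pics/d_tc.png

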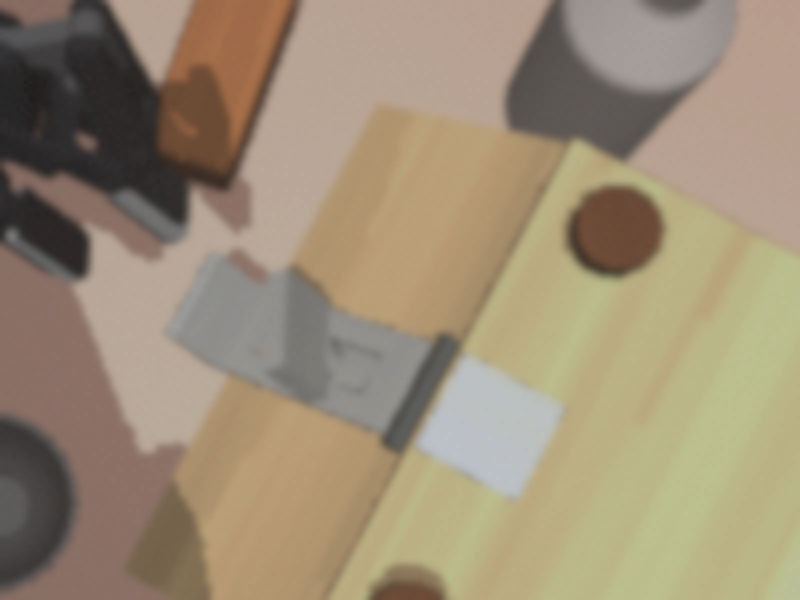

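View pics/d_scene.png

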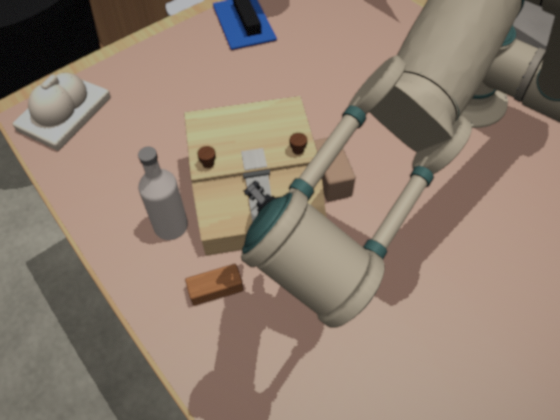

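```bash
python3 - <<'E'
from h import *
P,Q,s=cur();print(s["clock"],P.round(4))
t=load("a","top")
c=cv2.convertScaleAbs(cv2.resize(t["color"][150:215,265:350,::-1],None,fx=9,fy=9,interpolation=cv2.INTER_CUBIC),alpha=1.8)
a=np.radians(33);b=np.array([0,1,0])*np.cos(a)+D*np.sin(a)
for out,col in((.012,(255,0,0)),(.044,(0,0,255))):
  for e in(-.023,.023):
    for k in (-.005,.005):
      bp=np.cross(N,b)
      u=proj(t,c2w(O+D*.0535+N*out+b*e+bp*k))[0]; cv2.circle(c,tuple(int(x) for x in (u-[265,150]+.5)*9),4,col,-1)
cv2.imwrite("pics/e.png",c)
plan(W(.0538,.06),wingR(33)); plan(W(.0538,.028),wingR(33))
E
```

```text
2.7167 [0.6592 0.0771 0.198 ]
need 2 n 2 row [-0.00822 -0.02428 -0.02872] [-0.00064 -0.0013  -0.00618] deg 0.7
need 3 n 3 row [-0.00887 -0.02247 -0.02707] [-0.00043 -0.00087 -0.00412] deg 0.7
```

View pics/e.png

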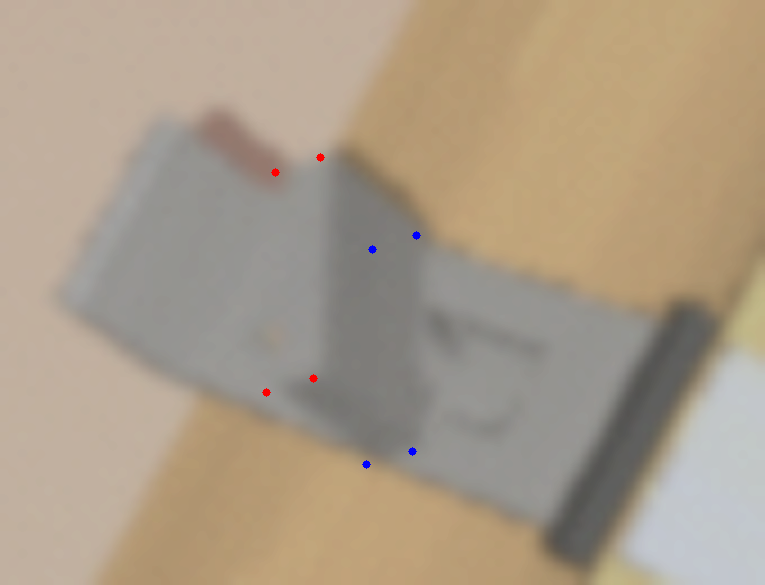

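move_arm --series '[[[-0.0044,-0.0112,-0.0135,0,-0.0005,-0.002,0.04],[-0.0044,-0.0112,-0.0135,0,-0.0005,-0.002,0.04],[-0.0044,-0.0112,-0.0135,0,-0.0005,-0.002,0.04],[-0.0044,-0.0112,-0.0135,0,-0.0005,-0.002,0.04],[-0.0044,-0.0112,-0.0135,0,-0.0005,-0.002,0.04],[-0.0044,-0.0112,-0.0135,0,-0.0005,-0.002,0.04],[0,0,0,0,0,0,0.04],[0,0,0,0,0,0,0.04]]]'

```text
clock: 3.38
position: [0.6329, 0.0086, 0.1162]
ee_rot: [0.308, 0.933, 0.037, -0.184]
contact_force: [0.1, 0.9, 0.6]
width: 0.0398
```

```bash
python3 - <<'E'
from h import *
P,Q,s=cur();print(s["clock"],P.round(4),W(.053,.028),s["contact_force"].round(1)); x=w2c(P)-O; print(x@D,x@N,x[1])
shot("f")
c=load("f","scene")["color"][140:260,200:350,::-1];cv2.imwrite("pics/f_c.png",cv2.resize(c,None,fx=5,fy=5,interpolation=cv2.INTER_CUBIC))
c=load("f","top")["color"][100:250,230:430,::-1];cv2.imwrite("pics/f_tc.png",cv2.convertScaleAbs(cv2.resize(c,None,fx=4,fy=4,interpolation=cv2.INTER_CUBIC),alpha=1.5))
E
```

```text
3.3833 [0.6329 0.0086 0.1162] [0.6323372  0.00914452 0.117347  ] [0.1 0.9 0.6]
0.053619635398691745 0.02704724071334666 0.0007690002982401412
```

View pics/f_tc.png

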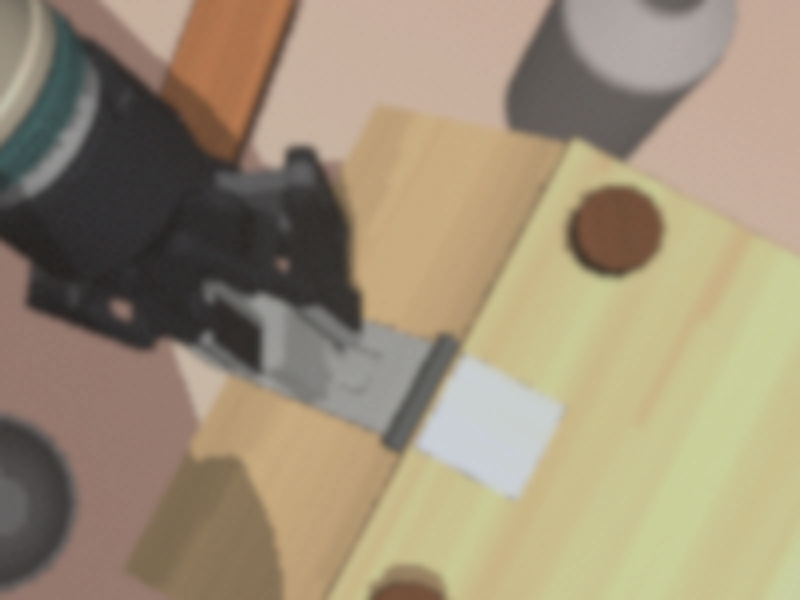

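The fingers straddle the bar, which shows at (295,340) in the crop between them. Next I'll close on it.

move_arm --series '[[[0,0,0,0,0,0,0.0],[0,0,0,0,0,0,0.0],[0,0,0,0,0,0,0.0],[0,0,0,0,0,0,0.0],[0,0,0,0,0,0,0.0]]]' --newtons 30

```text
clock: 3.9
position: [0.6343, 0.0092, 0.1173]
ee_rot: [0.308, 0.933, 0.036, -0.181]
contact_force: [1.2, 3.2, 4.1]
width: 0.0095
```

```bash
python3 - <<'E'
from h import *
P,Q,s=cur();print(s["clock"],P.round(4),s["width"],s["contact_force"].round(1),s["moment"].round(2))
plan(P,wingR(90)); plan(P,wingR(93))
E
```

```text
3.9 [0.6343 0.0092 0.1173] 0.009470577606789016 [1.2 3.2 4.1] [ 0.2  -0.09  0.02]
need 9 n 9 row [0. 0. 0.] [0.03508 0.06546 0.08253] deg 57.3
need 9 n 9 row [0. 0. 0.] [0.03693 0.06888 0.08685] deg 60.3
```

move_arm --series '[[[0,0,0,0.027,0.0501,0.0632,0.0],[0,0,0,0.027,0.0501,0.0632,0.0],[0,0,0,0.027,0.0501,0.0632,0.0],[0,0,0,0.027,0.0501,0.0632,0.0],[0,0,0,0.027,0.0501,0.0632,0.0],[0,0,0,0.027,0.0501,0.0632,0.0],[0,0,0,0.027,0.0501,0.0632,0.0],[0,0,0,0.027,0.0501,0.0632,0.0],[0,0,0,0.027,0.0501,0.0632,0.0],[0,0,0,0.027,0.0501,0.0632,0.0],[0,0,0,0.027,0.0501,0.0632,0.0],[0,0,0,0.027,0.0501,0.0632,0.0],[0,0,0,0,0,0,0.0],[0,0,0,0,0,0,0.0]]]'

```text
clock: 5.07
position: [0.6337, 0.0099, 0.1169]
ee_rot: [0.18, 0.797, 0.486, -0.309]
contact_force: [0.4, 5.7, 3.7]
width: 0.0091
```

```bash
python3 - <<'E'
from h import *
P,Q,s=cur();print(s["clock"],P.round(4),s["width"],s["contact_force"].round(1),s["moment"].round(2))
y=RC.T@Q.as_matrix()[:,1]; print("jaw chest",y.round(3), "ang", np.degrees(np.arctan2(y[1],-y@D)))
x=w2c(P)-O; print(x@D,x@N,x[1])
E
```

```text
5.0667 [0.6337 0.0099 0.1169] 0.009051356910568869 [0.4 5.7 3.7] [ 0.28 -0.29 -0.67]
jaw chest [-0.014  1.    -0.014] ang 91.11454007110953
0.05424508517169399 0.028592568510857227 0.0008355376326147126
```

move_arm --series '[[[0,0,0,0,0,0,0.03],[0,0,0,0,0,0,0.03],[0,0,0,0,0,0,0.065],[0.005,0.0092,0.0116,0,0,0,0.065],[0.005,0.0092,0.0116,0,0,0,0.065],[0.005,0.0092,0.0116,0,0,0,0.065],[0.005,0.0092,0.0116,0,0,0,0.065],[0.005,0.0092,0.0116,0,0,0,0.065],[0.005,0.0092,0.0116,0,0,0,0.065],[0,0,0,0,0,0,0.065],[0,0,0,0,0,0,0.065]]]'

```text
clock: 5.98
position: [0.6638, 0.0639, 0.1857]
ee_rot: [0.18, 0.796, 0.487, -0.31]
contact_force: [0.0, -0.1, -0.4]
width: 0.0645
```

```bash
python3 - <<'E'
from h import *
P,Q,s=cur();print(s["clock"],P.round(4),s["width"],s["contact_force"].round(1))
x=w2c(P)-O; print(x@D,x@N,x[1])
shot("g")
c=load("g","scene")["color"][140:260,200:350,::-1];cv2.imwrite("pics/g_c.png",cv2.resize(c,None,fx=5,fy=5,interpolation=cv2.INTER_CUBIC))
c=load("g","top")["color"][100:250,230:430,::-1];cv2.imwrite("pics/g_tc.png",cv2.convertScaleAbs(cv2.resize(c,None,fx=4,fy=4,interpolation=cv2.INTER_CUBIC),alpha=1.5))
E
```

```text
5.9833 [0.6638 0.0639 0.1857] 0.06454065357512992 [ 0.  -0.1 -0.4]
0.05410417343587873 0.12102804088729592 0.0017184825524759792
```

View pics/g_tc.png

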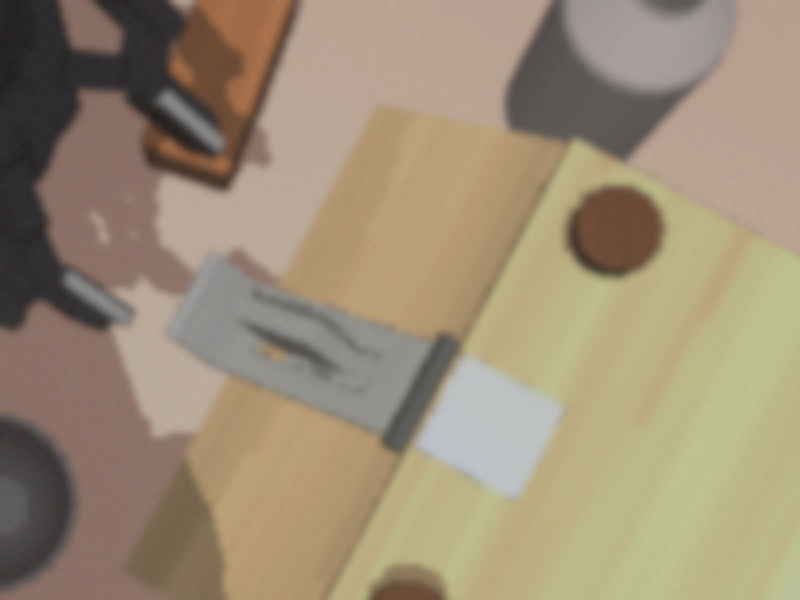

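View pics/g_c.png

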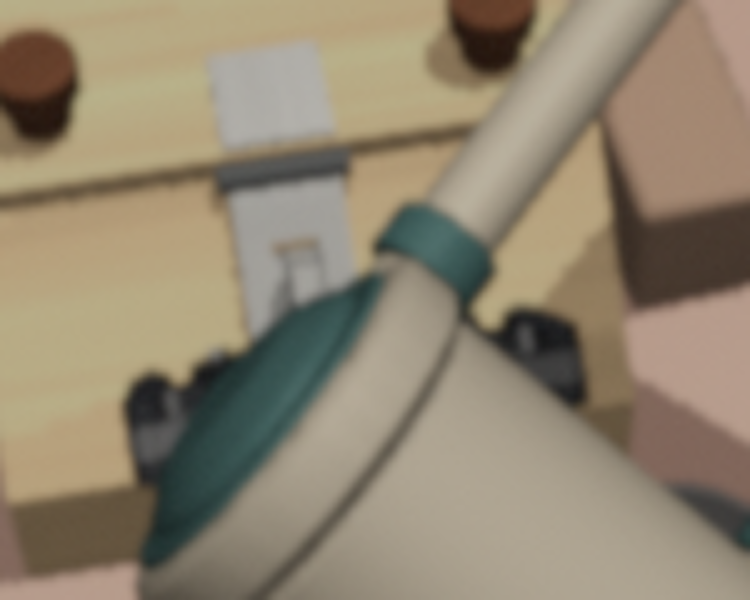

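```bash
python3 - <<'E'
from h import *
print(RC@D*.061)
P,Q,s=cur()
plan(W(.115,.10,.001),wingR(90)); plan(W(.115,.018,.001),wingR(90),W(.115,.10,.001),wingR(90))
# lip check in images
t=load("g","top");tc=lambda x,y:(x/4+230,y/4+100)
for p in[(168,330),(210,255),(192,340),(238,268)]: print(np.round(onapron(t,*tc(*p),.0345),4),np.round(onapron(t,*tc(*p),.008),4))
E
```

```text
[ 0.02152192  0.03988711 -0.040809  ]
need 2 n 2 row [ 0.00749  0.01421 -0.02778] [-0.00299 -0.00799 -0.00758] deg 1.3
need 3 n 3 row [-0.00868 -0.01609 -0.02031] [0. 0. 0.] deg 0.0
[ 0.1142 -0.0175] [ 0.1436 -0.0127]
[0.1139 0.0202] [0.1433 0.0271]
[ 0.0977 -0.0177] [ 0.1262 -0.013 ]
[0.0943 0.0187] [0.1226 0.0255]
```

move_arm --series '[[[0.0037,0.0071,-0.0139,-0.0015,-0.004,-0.0038,0.065],[0.0037,0.0071,-0.0139,-0.0015,-0.004,-0.0038,0.065],[0.0037,0.0071,-0.0139,-0.0015,-0.004,-0.0038,0.065],[0.0037,0.0071,-0.0139,-0.0015,-0.004,-0.0038,0.065],[-0.0043,-0.008,-0.0102,0,0,0,0.065],[-0.0043,-0.008,-0.0102,0,0,0,0.065],[-0.0043,-0.008,-0.0102,0,0,0,0.065],[-0.0043,-0.008,-0.0102,0,0,0,0.065],[-0.0043,-0.008,-0.0102,0,0,0,0.065],[-0.0043,-0.008,-0.0102,0,0,0,0.065],[0,0,0,0,0,0,0.065],[0,0,0,0,0,0,0.065]]]'

```text
clock: 7.08
position: [0.652, 0.0444, 0.0673]
ee_rot: [0.183, 0.802, 0.479, -0.308]
contact_force: [0.5, -0.4, 0.5]
width: 0.0648
```

```bash
python3 - <<'E'
from h import *
P,Q,s=cur();print(s["clock"],P.round(4),s["width"],s["contact_force"].round(1))
x=w2c(P)-O; print(x@D,x@N,x[1])
shot("i")
c=load("i","top")["color"][100:250,230:430,::-1];cv2.imwrite("pics/i_tc.png",cv2.convertScaleAbs(cv2.resize(c,None,fx=4,fy=4,interpolation=cv2.INTER_CUBIC),alpha=1.5))
E
```

```text
7.0833 [0.652  0.0444 0.0673] 0.06477782595951723 [ 0.5 -0.4  0.5]
0.11644866207264391 0.017857824711935717 0.0005906085907615795
```

View pics/i_tc.png

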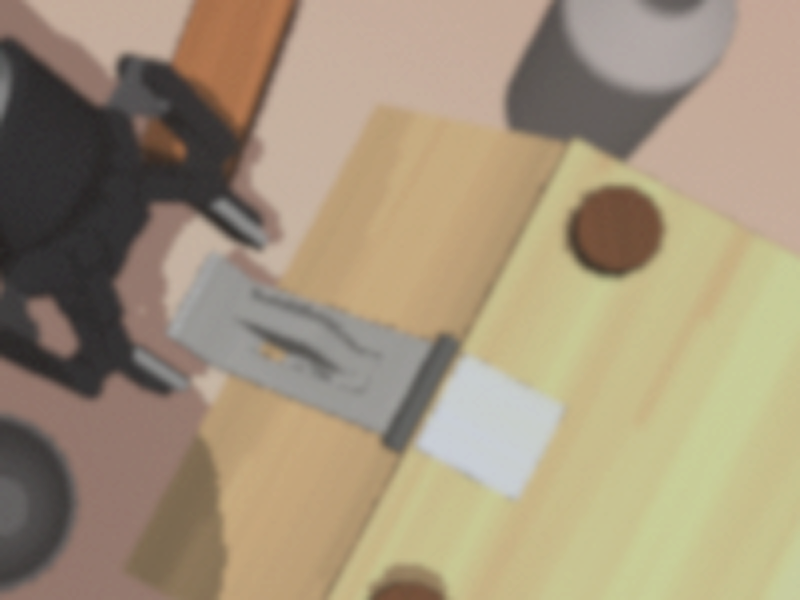

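The fingertips at (240,220) and (160,370) sit on either side of the lip. Closing.

move_arm --series '[[[0,0,0,0,0,0,0.0],[0,0,0,0,0,0,0.0],[0,0,0,0,0,0,0.0],[0,0,0,0,0,0,0.0],[0,0,0,0,0,0,0.0]]]' --newtons 40

```text
clock: 7.6
position: [0.6528, 0.0454, 0.0697]
ee_rot: [0.184, 0.802, 0.479, -0.306]
contact_force: [0.6, 5.4, 2.6]
width: 0.0408
```

```bash
cat >> h.py <<'E'
def arc(P,Rt,hinge_c,step,n,rotfrac,axis=np.array([0,1.,0])):
    """rows for TCP on circle about hinge (chest coords): grasp point moves on the arc, tool turns rotfrac*step"""
    ax=RC@axis; h=c2w(hinge_c); rows=[]
    g=P-Rt.as_matrix()[:,2]*.008
    for i in range(n):
        g2=h+Rn.from_rotvec(ax*step).apply(g-h); rv=ax*step*rotfrac; R2=Rn.from_rotvec(rv)*Rt
        P2=g2+R2.as_matrix()[:,2]*.008
        rows.append(np.r_[P2-P,rv].round(4).tolist()); P,Rt,g=P2,R2,g2
    return rows,P,Rt
E
python3 - <<'E'
from h import *
P,Q,s=cur();print(s["clock"],P.round(4),s["width"],s["contact_force"].round(1),s["qpos"].round(2))
x=w2c(P)-O; print(x@D,x@N,x[1])
ax=RC@[0,1,0]; print(np.cross(ax,RC@D).round(3))
H=O+N*.0055
rows,P1,R1=arc(P,Q,H,.08,10,1.0)
for r in rows: print(r)
print(P1)
rows,P2,R2=arc(P1,R1,H,.08,16,.5)
for r in rows: print(r)
print(P2,R2.as_matrix()[:,2])
E
```

```text
7.6 [0.6528 0.0454 0.0697] 0.04084376759948754 [0.6 5.4 2.6] [ 0.23  0.8   1.23 -0.52  1.63  0.84]
0.11582310283145636 0.02040783678543346 0.0008403537614746156
[0.318 0.589 0.743]
[0.0024, 0.0044, 0.0079, 0.0704, -0.038, 0.0]
[0.0021, 0.0038, 0.0083, 0.0704, -0.038, 0.0]
[0.0017, 0.0032, 0.0086, 0.0704, -0.038, 0.0]
[0.0014, 0.0026, 0.0089, 0.0704, -0.038, 0.0]
[0.0011, 0.002, 0.0091, 0.0704, -0.038, 0.0]
[0.0007, 0.0014, 0.0092, 0.0704, -0.038, 0.0]
[0.0004, 0.0007, 0.0093, 0.0704, -0.038, 0.0]
[0.0, 0.0, 0.0093, 0.0704, -0.038, 0.0]
[-0.0003, -0.0006, 0.0093, 0.0704, -0.038, 0.0]
[-0.0007, -0.0013, 0.0092, 0.0704, -0.038, 0.0]
[0.66164257 0.0616872  0.15871742]
[-0.0012, -0.0022, 0.009, 0.0352, -0.019, 0.0]
[-0.0015, -0.0028, 0.0088, 0.0352, -0.019, 0.0]
[-0.0018, -0.0034, 0.0085, 0.0352, -0.019, 0.0]
[-0.0022, -0.004, 0.0082, 0.0352, -0.019, 0.0]
[-0.0025, -0.0046, 0.0078, 0.0352, -0.019, 0.0]
[-0.0028, -0.0051, 0.0073, 0.0352, -0.019, 0.0]
[-0.003, -0.0056, 0.0068, 0.0352, -0.019, 0.0]
[-0.0033, -0.006, 0.0063, 0.0352, -0.019, 0.0]
[-0.0035, -0.0065, 0.0057, 0.0352, -0.019, 0.0]
[-0.0037, -0.0068, 0.0051, 0.0352, -0.019, 0.0]
[-0.0039, -0.0072, 0.0044, 0.0352, -0.019, 0.0]
[-0.004, -0.0074, 0.0037, 0.0352, -0.019, 0.0]
[-0.0041, -0.0077, 0.003, 0.0352, -0.019, 0.0]
[-0.0042, -0.0079, 0.0023, 0.0352, -0.019, 0.0]
[-0.0043, -0.008, 0.0016, 0.0352, -0.019, 0.0]
[-0.0044, -0.0081, 0.0009, 0.0352, -0.019, 0.0]
[ 0.61130545 -0.03160384  0.24803703] [ 0.3112352   0.57293255 -0.75820903]
```

move_arm --series '[[[0.0024,0.0044,0.0079,0.0704,-0.038,0.0,0],[0.0021,0.0038,0.0083,0.0704,-0.038,0.0,0],[0.0017,0.0032,0.0086,0.0704,-0.038,0.0,0],[0.0014,0.0026,0.0089,0.0704,-0.038,0.0,0],[0.0011,0.002,0.0091,0.0704,-0.038,0.0,0],[0.0007,0.0014,0.0092,0.0704,-0.038,0.0,0],[0.0004,0.0007,0.0093,0.0704,-0.038,0.0,0],[0.0,0.0,0.0093,0.0704,-0.038,0.0,0],[-0.0003,-0.0006,0.0093,0.0704,-0.038,0.0,0],[-0.0007,-0.0013,0.0092,0.0704,-0.038,0.0,0],[0,0,0,0,0,0,0]]]'

```text
clock: 8.52
position: [0.6612, 0.0608, 0.1614]
ee_rot: [-0.019, 0.859, 0.51, 0.034]
contact_force: [0.7, 6.5, 0.9]
width: 0.0414
```

```bash
python3 - <<'E'
from h import *
P,Q,s=cur();print(s["clock"],P.round(4),s["width"],s["contact_force"].round(1),s["moment"].round(2),s["qpos"].round(2))
shot("j")
E
```

```text
8.5167 [0.6612 0.0608 0.1614] 0.041446804003676785 [0.7 6.5 0.9] [1.18 0.07 0.35] [-0.05  0.44  1.46  0.07  1.21  0.42]
```

View pics/j_scene.png

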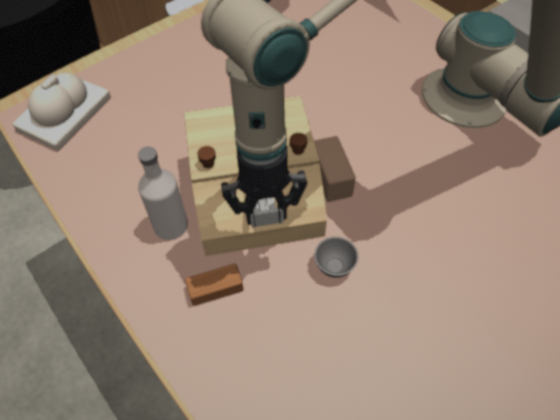

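View pics/j_top.png

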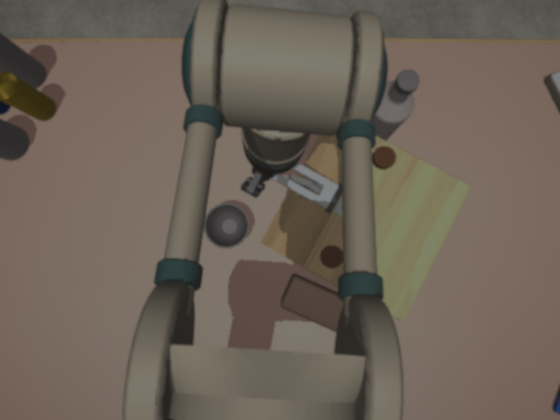

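move_arm --series '[[[-0.0012,-0.0022,0.009,0.0352,-0.019,0.0,0],[-0.0015,-0.0028,0.0088,0.0352,-0.019,0.0,0],[-0.0018,-0.0034,0.0085,0.0352,-0.019,0.0,0],[-0.0022,-0.004,0.0082,0.0352,-0.019,0.0,0],[-0.0025,-0.0046,0.0078,0.0352,-0.019,0.0,0],[-0.0028,-0.0051,0.0073,0.0352,-0.019,0.0,0],[-0.003,-0.0056,0.0068,0.0352,-0.019,0.0,0],[-0.0033,-0.006,0.0063,0.0352,-0.019,0.0,0],[0,0,0,0,0,0,0]]]'

```text
clock: 9.37
position: [0.6424, 0.026, 0.2217]
ee_rot: [-0.099, 0.843, 0.501, 0.167]
contact_force: [0.8, 4.3, 0.0]
width: 0.0407
```

```bash
python3 - <<'E'
from h import *
P,Q,s=cur();print(s["clock"],P.round(4),s["width"],s["contact_force"].round(1),s["moment"].round(2),s["qpos"].round(2))
H=O+N*.0055
g=w2c(P-Q.as_matrix()[:,2]*.008)-H; print(np.linalg.norm(g[[0,2]]))
shot("k")
c=load("k","scene")["color"][100:260,180:350,::-1];cv2.imwrite("pics/k_c.png",cv2.resize(c,None,fx=3.7,fy=3.7,interpolation=cv2.INTER_CUBIC))
E
```

```text
9.3667 [0.6424 0.026  0.2217] 0.04066818088467117 [0.8 4.3 0. ] [ 0.77 -0.14  0.07] [-0.28  0.32  1.56  0.41  1.2   0.08]
0.11698865649535961
```

View pics/k_c.png

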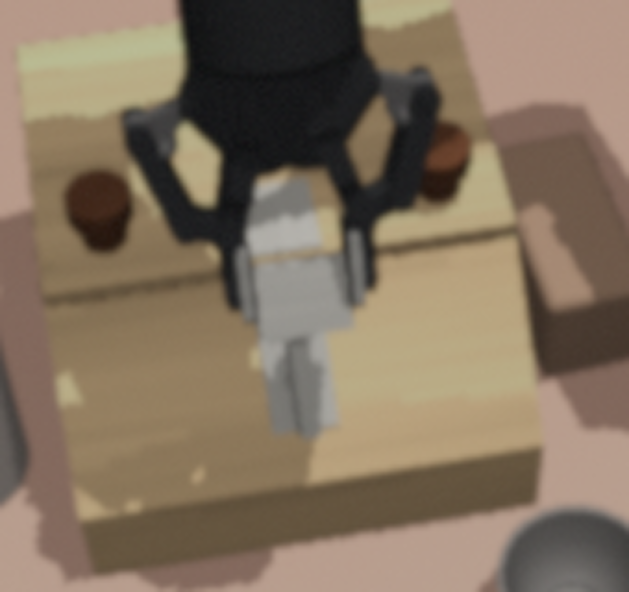

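The strap is clear of the staple and held between the fingers. I'll carry on past upright.

```bash
python3 - <<'E'
from h import *
P,Q,s=cur(); H=O+N*.0055
g=w2c(P-Q.as_matrix()[:,2]*.008)-H; print("elev",np.degrees(np.arctan2(g[2],-g[0])))
rows,P1,R1=arc(P,Q,H,.085,14,.35)
for r in rows: print(r)
g=w2c(P1-R1.as_matrix()[:,2]*.008)-H; print("elev",np.degrees(np.arctan2(g[2],-g[0])),P1,R1.as_matrix()[:,2])
E
```

```text
elev 52.06889142446216
[-0.0037, -0.0069, 0.0059, 0.0262, -0.0141, 0.0]
[-0.004, -0.0073, 0.0052, 0.0262, -0.0141, 0.0]
[-0.0041, -0.0077, 0.0044, 0.0262, -0.0141, 0.0]
[-0.0043, -0.008, 0.0037, 0.0262, -0.0141, 0.0]
[-0.0044, -0.0082, 0.0029, 0.0262, -0.0141, 0.0]
[-0.0045, -0.0084, 0.002, 0.0262, -0.0141, 0.0]
[-0.0046, -0.0085, 0.0012, 0.0262, -0.0141, 0.0]
[-0.0046, -0.0086, 0.0004, 0.0262, -0.0141, 0.0]
[-0.0046, -0.0086, -0.0005, 0.0262, -0.0141, 0.0]
[-0.0046, -0.0085, -0.0013, 0.0262, -0.0141, 0.0]
[-0.0045, -0.0084, -0.0021, 0.0262, -0.0141, 0.0]
[-0.0044, -0.0082, -0.0029, 0.0262, -0.0141, 0.0]
[-0.0043, -0.0079, -0.0037, 0.0262, -0.0141, 0.0]
[-0.0041, -0.0076, -0.0045, 0.0262, -0.0141, 0.0]
elev 120.25086904503009 [ 0.58192598 -0.08589619  0.2315581 ] [ 0.3430907   0.63377296 -0.69326806]
```

move_arm --series '[[[-0.0037,-0.0069,0.0059,0.0262,-0.0141,0.0,0],[-0.004,-0.0073,0.0052,0.0262,-0.0141,0.0,0],[-0.0041,-0.0077,0.0044,0.0262,-0.0141,0.0,0],[-0.0043,-0.008,0.0037,0.0262,-0.0141,0.0,0],[-0.0044,-0.0082,0.0029,0.0262,-0.0141,0.0,0],[-0.0045,-0.0084,0.002,0.0262,-0.0141,0.0,0],[-0.0046,-0.0085,0.0012,0.0262,-0.0141,0.0,0],[-0.0046,-0.0086,0.0004,0.0262,-0.0141,0.0,0],[-0.0046,-0.0086,-0.0005,0.0262,-0.0141,0.0,0],[-0.0046,-0.0085,-0.0013,0.0262,-0.0141,0.0,0],[-0.0045,-0.0084,-0.0021,0.0262,-0.0141,0.0,0],[-0.0044,-0.0082,-0.0029,0.0262,-0.0141,0.0,0],[-0.0043,-0.0079,-0.0037,0.0262,-0.0141,0.0,0],[-0.0041,-0.0076,-0.0045,0.0262,-0.0141,0.0,0],[0,0,0,0,0,0,0]]]'

```text
clock: 10.72
position: [0.5814, -0.0872, 0.2312]
ee_rot: [-0.202, 0.791, 0.471, 0.336]
contact_force: [-2.9, -1.3, 6.9]
width: 0.0408
```

```bash
python3 - <<'E'
from h import *
P,Q,s=cur();print(s["clock"],P.round(4),s["width"],s["contact_force"].round(1),s["moment"].round(2),s["qpos"].round(2))
H=O+N*.0055
g=w2c(P-Q.as_matrix()[:,2]*.008)-H; print(np.linalg.norm(g[[0,2]]),np.degrees(np.arctan2(g[2],-g[0])),-Q.as_matrix()[:,2])
shot("l")
c=load("l","scene")["color"][80:240,170:340,::-1];cv2.imwrite("pics/l_c.png",cv2.resize(c,None,fx=3.7,fy=3.7,interpolation=cv2.INTER_CUBIC))
E
```

```text
10.7167 [ 0.5814 -0.0872  0.2312] 0.04078513694880508 [-2.9 -1.3  6.9] [0.37 0.11 0.33] [-0.72  0.34  1.73  0.8   1.38 -0.51]
0.11737569409282644 120.9445978378683 [-0.34132815 -0.63496227  0.69304979]
```

View pics/l_c.png

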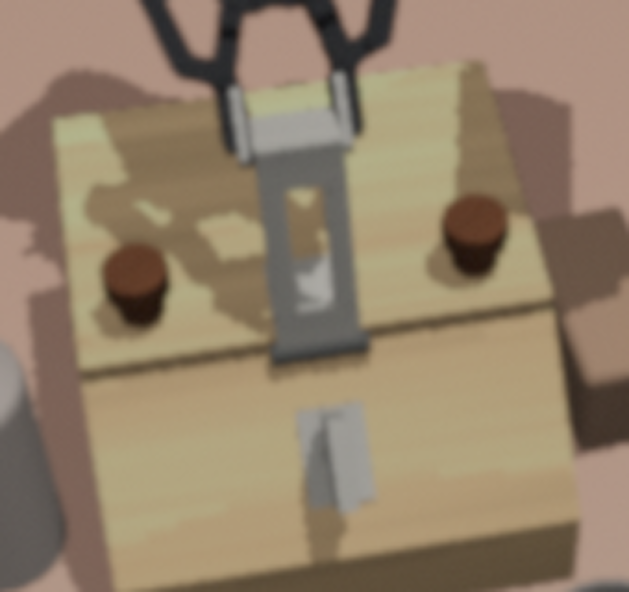

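move_arm --series '[[[0,0,0,0,0,0,0.075],[0,0,0,0,0,0,0.075],[0,0,0,0,0,0,0.075],[0,0,0,0,0,0,0.075],[-0.005,-0.009,0.012,0,0,0,0.075],[-0.005,-0.009,0.012,0,0,0,0.075],[-0.005,-0.009,0.012,0,0,0,0.075],[-0.005,-0.009,0.012,0,0,0,0.075],[-0.005,-0.009,0.012,0,0,0,0.075],[0,0,0,0,0,0,0.075],[0,0,0,0,0,0,0.075]]]'

```text
clock: 11.73
position: [0.5575, -0.1314, 0.2916]
ee_rot: [-0.2, 0.791, 0.471, 0.336]
contact_force: [0.6, 1.0, -0.0]
width: 0.0748
```

```bash
python3 - <<'E'
from h import *
P,Q,s=cur();print(s["clock"],P.round(4),s["width"],s["contact_force"].round(1))
shot("m")
c=load("m","scene")["color"][80:240,170:340,::-1];cv2.imwrite("pics/m_c.png",cv2.resize(c,None,fx=3.7,fy=3.7,interpolation=cv2.INTER_CUBIC))
E
```

```text
11.7333 [ 0.5575 -0.1314  0.2916] 0.07478555591334513 [ 0.6  1.  -0. ]
```

View pics/m_c.png

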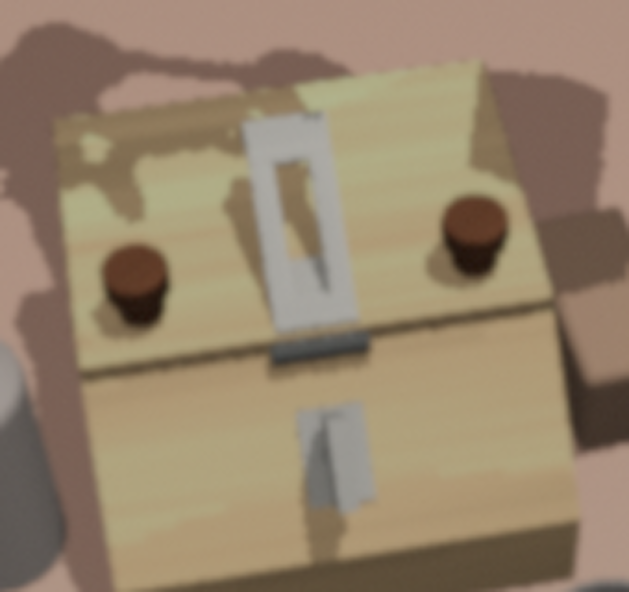

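View pics/m_scene.png

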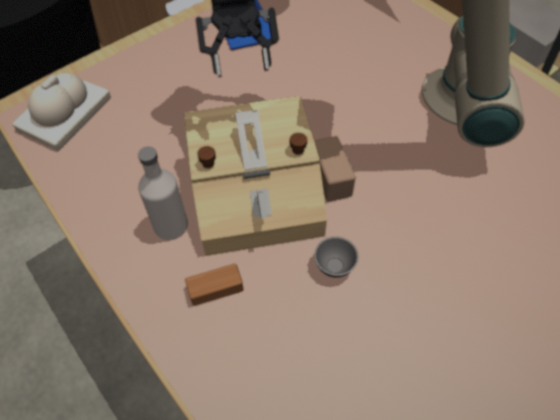

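The hasp now lies right back over the lid, with its strap at (290,220) in the crop, and the lid is still shut. Next is the right knob.

```bash
python3 - <<'E'
from h import *
K=np.array([.5157,-.0302]); R=orient([0,0,-1],RC[:,1])
a=np.r_[K,.25]; b=np.r_[K,.165]
plan(a,R); plan(b,R,a,R)
E
```

```text
need 7 n 7 row [-0.00593  0.01432 -0.00582] [-0.10124  0.05449  0.00022] deg 46.1
need 3 n 3 row [ 0.       0.      -0.02833] [0. 0. 0.] deg 0.0
```

move_arm --series '[[[-0.0052,0.0125,-0.0051,-0.0886,0.0477,0.0002,0.055],[-0.0052,0.0125,-0.0051,-0.0886,0.0477,0.0002,0.055],[-0.0052,0.0125,-0.0051,-0.0886,0.0477,0.0002,0.055],[-0.0052,0.0125,-0.0051,-0.0886,0.0477,0.0002,0.055],[-0.0052,0.0125,-0.0051,-0.0886,0.0477,0.0002,0.055],[-0.0052,0.0125,-0.0051,-0.0886,0.0477,0.0002,0.055],[-0.0052,0.0125,-0.0051,-0.0886,0.0477,0.0002,0.055],[-0.0052,0.0125,-0.0051,-0.0886,0.0477,0.0002,0.055],[0,0,0,0,0,0,0.055],[0,0,0,0,0,0,0.055]]]'

```text
clock: 12.67
position: [0.5153, -0.0279, 0.2496]
ee_rot: [-0.0, 0.857, 0.515, -0.0]
contact_force: [0.5, -0.3, 0.5]
width: 0.0549
```

```bash
python3 - <<'E'
from h import *
P,Q,s=cur();print(s["clock"],P.round(4),s["width"],s["contact_force"].round(1),s["qpos"].round(2))
K=np.array([.5157,-.0302]); R=orient([0,0,-1],RC[:,1]);plan(np.r_[K,.165],R,n=6)
shot("n")
c=load("n","scene")["color"][80:240,190:370,::-1];cv2.imwrite("pics/n_c.png",cv2.resize(c,None,fx=3.7,fy=3.7,interpolation=cv2.INTER_CUBIC))
E
```

```text
12.6667 [ 0.5153 -0.0279  0.2496] 0.054947055939167856 [ 0.5 -0.3  0.5] [-0.19  0.18  1.61  0.    1.35  0.3 ]
need 3 n 6 row [ 6.000e-05 -3.900e-04 -1.411e-02] [-7.00e-05 -2.00e-04 -1.17e-03] deg 0.4
```

View pics/n_c.png

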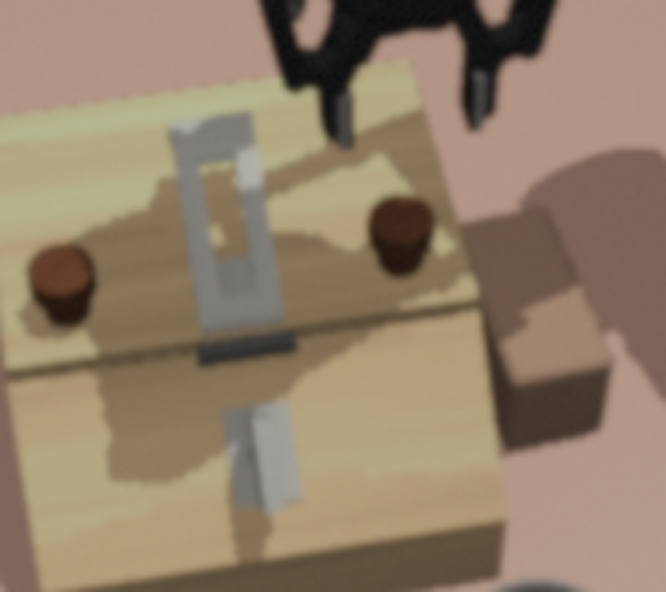

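move_arm --series '[[[0,-0.0002,-0.0141,0,0,-0.001,0.055],[0,-0.0002,-0.0141,0,0,-0.001,0.055],[0,-0.0002,-0.0141,0,0,-0.001,0.055],[0,-0.0002,-0.0141,0,0,-0.001,0.055],[0,-0.0002,-0.0141,0,0,-0.001,0.055],[0,-0.0002,-0.0141,0,0,-0.001,0.055],[0,0,0,0,0,0,0.055],[0,0,0,0,0,0,0.0],[0,0,0,0,0,0,0.0],[0,0,0,0,0,0,0.0],[0,0,0,0,0,0,0.0],[0,0,0,0,0,0,0.0]]]' --newtons 80

```text
clock: 13.77
position: [0.5142, -0.0326, 0.1671]
ee_rot: [-0.0, 0.86, 0.51, -0.001]
contact_force: [-5.0, -0.7, 3.4]
width: 0.031
```

```bash
python3 - <<'E'
from h import *
P,Q,s=cur();print(s["clock"],P.round(4),s["width"],s["contact_force"].round(1),s["qpos"].round(2))
H=np.array([.125,0,.132]); rows,P1,R1=arc(P,Q,H,.08,18,.55)
for r in rows:print(r)
print(P1,R1.as_matrix()[:,2])
E
```

```text
13.7667 [ 0.5142 -0.0326  0.1671] 0.031014294727085473 [-5.  -0.7  3.4] [-0.2   0.24  1.75 -0.    1.15  0.3 ]
[-0.0017, -0.0031, 0.0111, 0.0387, -0.0209, 0.0]
[-0.0021, -0.0039, 0.0107, 0.0387, -0.0209, 0.0]
[-0.0025, -0.0046, 0.0103, 0.0387, -0.0209, 0.0]
[-0.0029, -0.0053, 0.0099, 0.0387, -0.0209, 0.0]
[-0.0032, -0.006, 0.0094, 0.0387, -0.0209, 0.0]
[-0.0036, -0.0066, 0.0088, 0.0387, -0.0209, 0.0]
[-0.0039, -0.0072, 0.0081, 0.0387, -0.0209, 0.0]
[-0.0042, -0.0078, 0.0074, 0.0387, -0.0209, 0.0]
[-0.0045, -0.0083, 0.0067, 0.0387, -0.0209, 0.0]
[-0.0047, -0.0087, 0.0059, 0.0387, -0.0209, 0.0]
[-0.0049, -0.0091, 0.0051, 0.0387, -0.0209, 0.0]
[-0.0051, -0.0094, 0.0042, 0.0387, -0.0209, 0.0]
[-0.0052, -0.0097, 0.0033, 0.0387, -0.0209, 0.0]
[-0.0053, -0.0099, 0.0024, 0.0387, -0.0209, 0.0]
[-0.0054, -0.01, 0.0015, 0.0387, -0.0209, 0.0]
[-0.0054, -0.0101, 0.0006, 0.0387, -0.0209, 0.0]
[-0.0054, -0.0101, -0.0003, 0.0387, -0.0209, 0.0]
[-0.0054, -0.01, -0.0012, 0.0387, -0.0209, 0.0]
[ 0.43870774 -0.17251488  0.27105319] [ 0.33644012  0.62594359 -0.70356426]
```

move_arm --series '[[[-0.0017,-0.0031,0.0111,0.0387,-0.0209,0.0,0],[-0.0021,-0.0039,0.0107,0.0387,-0.0209,0.0,0],[-0.0025,-0.0046,0.0103,0.0387,-0.0209,0.0,0],[-0.0029,-0.0053,0.0099,0.0387,-0.0209,0.0,0],[-0.0032,-0.006,0.0094,0.0387,-0.0209,0.0,0],[0,0,0,0,0,0,0]]]'

```text
clock: 14.27
position: [0.5024, -0.0544, 0.2184]
ee_rot: [-0.058, 0.855, 0.506, 0.096]
contact_force: [-2.6, 5.0, 1.5]
width: 0.0309
```

```bash
python3 - <<'E'
from h import *
P,Q,s=cur();print(s["clock"],P.round(4),s["width"],s["contact_force"].round(1),s["moment"].round(2),s["qpos"].round(2))
shot("o")
c=load("o","scene")["color"][60:250,170:370,::-1];cv2.imwrite("pics/o_c.png",cv2.resize(c,None,fx=3.1,fy=3.1,interpolation=cv2.INTER_CUBIC))
E
```

```text
14.2667 [ 0.5024 -0.0544  0.2184] 0.030900575723463962 [-2.6  5.   1.5] [1.09 0.34 0.23] [-0.41  0.16  1.75  0.24  1.22  0.02]
```

View pics/o_c.png

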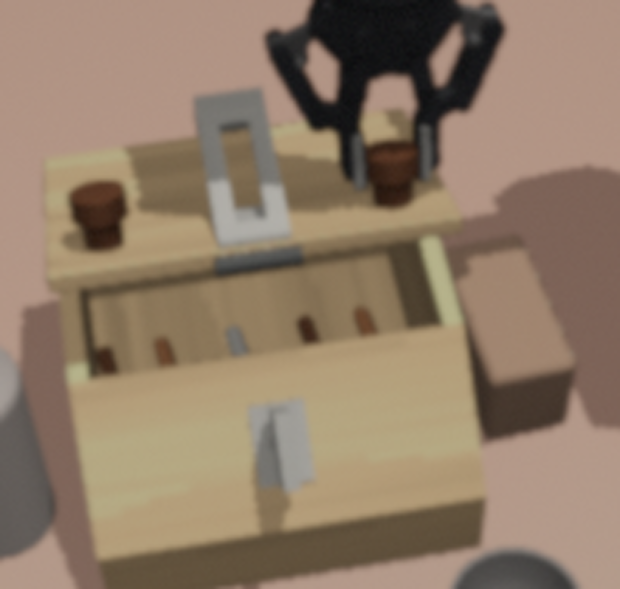

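The lid is rising with the knob held, at (390,165) in the crop. Continuing.

move_arm --series '[[[-0.0036,-0.0066,0.0088,0.0387,-0.0209,0.0,0],[-0.0039,-0.0072,0.0081,0.0387,-0.0209,0.0,0],[-0.0042,-0.0078,0.0074,0.0387,-0.0209,0.0,0],[-0.0045,-0.0083,0.0067,0.0387,-0.0209,0.0,0],[-0.0047,-0.0087,0.0059,0.0387,-0.0209,0.0,0],[-0.0049,-0.0091,0.0051,0.0387,-0.0209,0.0,0],[-0.0051,-0.0094,0.0042,0.0387,-0.0209,0.0,0],[0,0,0,0,0,0,0]]]'

```text
clock: 15.03
position: [0.4722, -0.1104, 0.2659]
ee_rot: [-0.137, 0.83, 0.491, 0.227]
contact_force: [-3.8, 8.6, 8.7]
width: 0.0312
```

```bash
python3 - <<'E'
from h import *
P,Q,s=cur();print(s["clock"],P.round(4),s["width"],s["contact_force"].round(1),s["moment"].round(2),s["qpos"].round(2))
H=np.array([.125,0,.132])
rows,P1,R1=arc(P,Q,H,.08,8,.55)
for r in rows:print(r)
shot("p")
c=load("p","scene")["color"][40:230,170:370,::-1];cv2.imwrite("pics/p_c.png",cv2.resize(c,None,fx=3.1,fy=3.1,interpolation=cv2.INTER_CUBIC))
E
```

```text
15.0333 [ 0.4722 -0.1104  0.2659] 0.031156551634337684 [-3.8  8.6  8.7] [1.83 0.06 0.5 ] [-0.76  0.14  1.76  0.52  1.42 -0.38]
[-0.0053, -0.0098, 0.0036, 0.0387, -0.0209, 0.0]
[-0.0054, -0.01, 0.0026, 0.0387, -0.0209, 0.0]
[-0.0055, -0.0101, 0.0017, 0.0387, -0.0209, 0.0]
[-0.0055, -0.0102, 0.0008, 0.0387, -0.0209, 0.0]
[-0.0055, -0.0102, -0.0002, 0.0387, -0.0209, 0.0]
[-0.0055, -0.0102, -0.0011, 0.0387, -0.0209, 0.0]
[-0.0054, -0.0101, -0.002, 0.0387, -0.0209, 0.0]
[-0.0053, -0.0099, -0.0029, 0.0387, -0.0209, 0.0]
```

View pics/p_c.png

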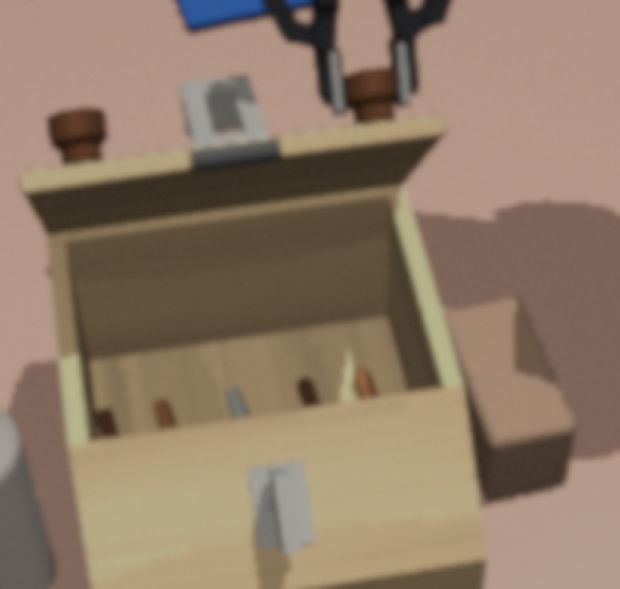

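move_arm --series '[[[-0.0053,-0.0098,0.0036,0.0387,-0.0209,0.0,0],[-0.0054,-0.01,0.0026,0.0387,-0.0209,0.0,0],[-0.0055,-0.0101,0.0017,0.0387,-0.0209,0.0,0],[-0.0055,-0.0102,0.0008,0.0387,-0.0209,0.0,0],[-0.0055,-0.0102,-0.0002,0.0387,-0.0209,0.0,0],[-0.0055,-0.0102,-0.0011,0.0387,-0.0209,0.0,0],[0,0,0,0,0,0,0]]]'

```text
clock: 15.72
position: [0.4394, -0.1714, 0.2745]
ee_rot: [-0.202, 0.792, 0.47, 0.335]
contact_force: [-6.2, 2.9, 16.6]
width: 0.0309
```

```bash
python3 - <<'E'
from h import *
P,Q,s=cur();print(s["clock"],P.round(4),s["width"],s["contact_force"].round(1),s["moment"].round(2),s["qpos"].round(2))
H=np.array([.125,0,.132])
g=w2c(P-Q.as_matrix()[:,2]*.008)-H; print("phi",np.degrees(np.arctan2(g[2],-g[0])-np.arctan2(.0385,.145)),np.hypot(g[0],g[2]))
rows,P1,R1=arc(P,Q,H,.08,8,.4)
for r in rows:print(r)
print(Q.as_matrix()[:,2])
shot("q")
c=load("q","scene")["color"][20:210,170:370,::-1];cv2.imwrite("pics/q_c.png",cv2.resize(c,None,fx=3.1,fy=3.1,interpolation=cv2.INTER_CUBIC))
E
```

```text
15.7167 [ 0.4394 -0.1714  0.2745] 0.030938598297288122 [-6.2  2.9 16.6] [ 2.16 -0.24  0.81] [-1.03  0.23  1.77  0.67  1.62 -0.66]
phi 84.03280279091236 0.1498923067160218
[-0.0055, -0.0102, -0.0021, 0.0282, -0.0152, 0.0]
[-0.0054, -0.01, -0.0031, 0.0282, -0.0152, 0.0]
[-0.0053, -0.0097, -0.004, 0.0282, -0.0152, 0.0]
[-0.0051, -0.0094, -0.0049, 0.0282, -0.0152, 0.0]
[-0.0049, -0.009, -0.0057, 0.0282, -0.0152, 0.0]
[-0.0046, -0.0086, -0.0065, 0.0282, -0.0152, 0.0]
[-0.0044, -0.0081, -0.0073, 0.0282, -0.0152, 0.0]
[-0.0041, -0.0076, -0.008, 0.0282, -0.0152, 0.0]
[ 0.34086887  0.63375244 -0.69438193]
```

View pics/q_c.png

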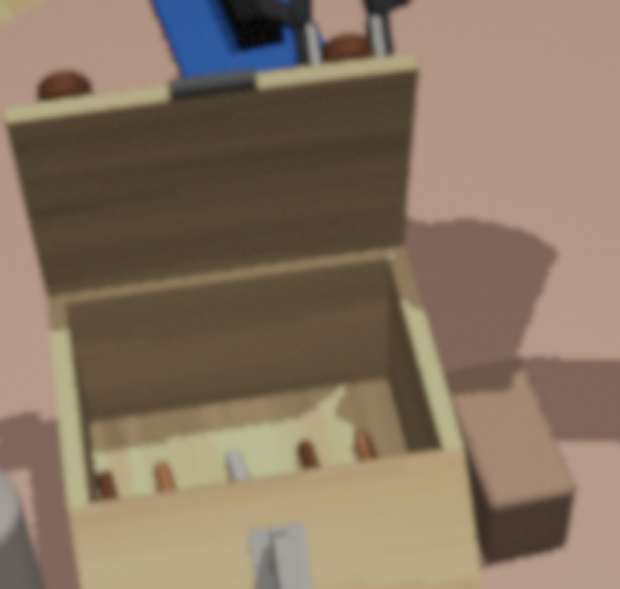

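View pics/q_top.png

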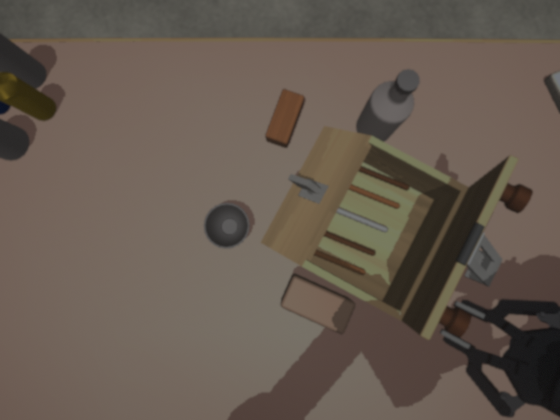

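move_arm --series '[[[0,0,0,0,0,0,0.06],[0,0,0,0,0,0,0.06],[0,0,0,0,0,0,0.06],[-0.005,-0.0095,0.0104,0,0,0,0.06],[-0.005,-0.0095,0.0104,0,0,0,0.06],[-0.005,-0.0095,0.0104,0,0,0,0.06],[-0.005,-0.0095,0.0104,0,0,0,0.06],[-0.005,-0.0095,0.0104,0,0,0,0.06],[-0.005,-0.0095,0.0104,0,0,0,0.06],[-0.005,-0.0095,0.0104,0,0,0,0.06],[0,0,0,0,0,0,0.06],[0,0,0,0,0,0,0.06]]]'

```text
clock: 16.82
position: [0.4051, -0.24, 0.3438]
ee_rot: [-0.197, 0.794, 0.47, 0.331]
contact_force: [-0.1, -0.2, -0.1]
width: 0.0599
```

```bash
python3 - <<'E'
from h import *
P,Q,s=cur();print(s["clock"],P.round(4),s["width"],s["contact_force"].round(1),s["moment"].round(2))
shot("r")
c=load("r","scene")["color"][20:210,170:370,::-1];cv2.imwrite("pics/r_c.png",cv2.resize(c,None,fx=3.1,fy=3.1,interpolation=cv2.INTER_CUBIC))
c=load("r","top")["color"][130:350,340:560,::-1];cv2.imwrite("pics/r_tc.png",cv2.convertScaleAbs(cv2.resize(c,None,fx=2.7,fy=2.7,interpolation=cv2.INTER_CUBIC),alpha=1.5))
E
```

```text
16.8167 [ 0.4051 -0.24    0.3438] 0.05991944998459652 [-0.1 -0.2 -0.1] [-0.26  0.18 -0.03]
```

View pics/r_c.png

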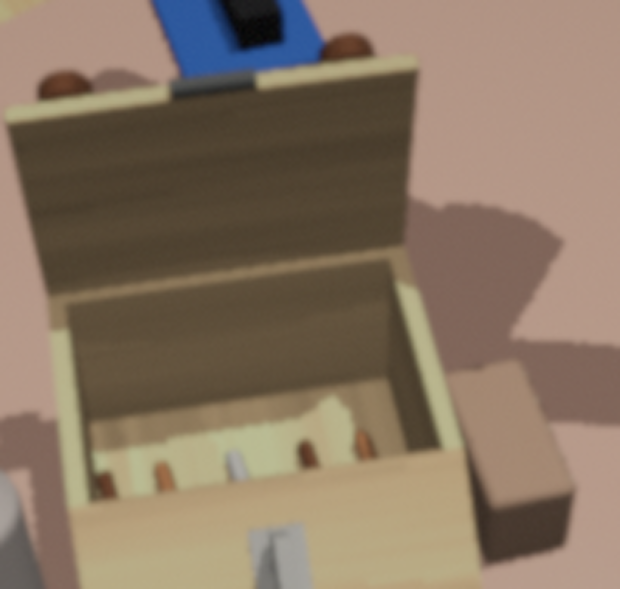

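View pics/r_tc.png

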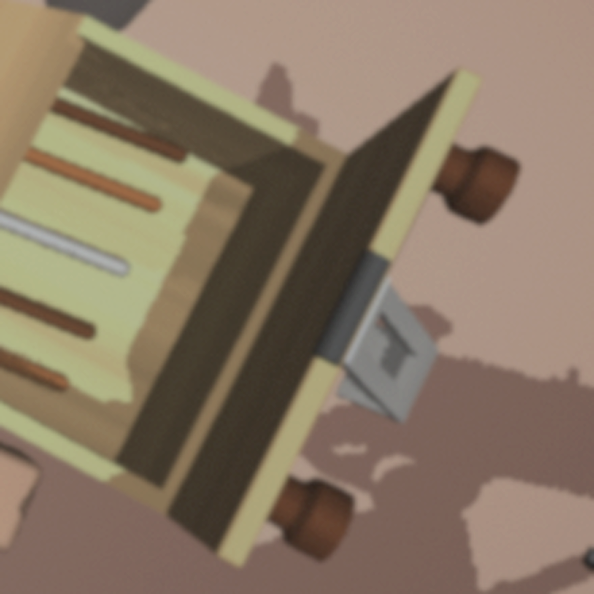

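```bash
python3 - <<'E'
from h import *
s=load("r","scene");t=load("r","top")
sc=lambda x,y:(x/3.1+170,y/3.1+20);tc=lambda x,y:(x/2.7+340,y/2.7+130)
for a,b in(((12,122),(460,68)),((417,72),(220,552)),((5,110),(480,75)),((417,60),(243,567))):
    X,e=tri(s,sc(*a),t,tc(*b)); c=w2c(X); print(c.round(4),e.round(4),np.degrees(np.arctan2(c[2]-.132,.125-c[0])))
# bystanders before/after in top
for n in("top","scene"):
    d=np.abs(load("a",n)["color"].astype(int)-load("r",n)["color"]).max(2)
    cv2.imwrite(f"pics/diff_{n}.png",cv2.convertScaleAbs(d.astype(np.uint8),alpha=2))
E
```

```text
[0.0975 0.1176 0.3058] 0.0045 81.01285383175065
[ 0.1015 -0.1174  0.2984] 0.0021 81.96438428774265
[0.107  0.1199 0.3065] 0.0022 84.11302326766096
[ 0.1128 -0.1191  0.2984] 0.0037 85.79641220074862
```

View pics/diff_top.png

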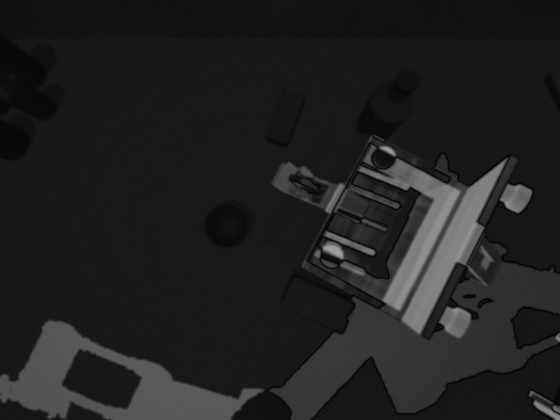

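View pics/diff_scene.png

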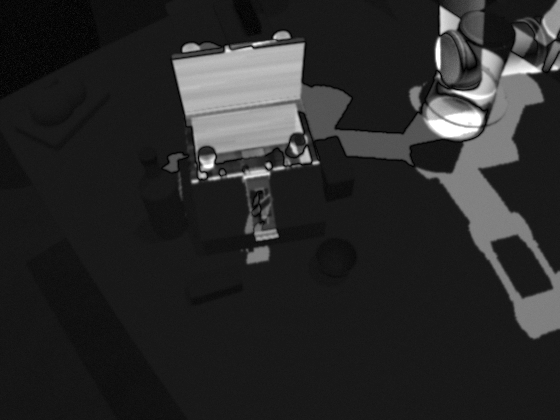

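The lid stands at about 82° (a mean of 80–85°). The bystanders leave no displacement outlines in the difference images, only an even exposure offset. The robot is clear, so I'm handing in.

```bash
python3 -c "
from rig import manip
print(manip.sign_off()); print(manip.get_state()['clock'])"
```

```text
the job is handed in; nothing more can be done
None
the job is handed in; nothing more can be done
```

The chest is open and the job is handed in, at about 17 s on the robot's clock. In order, with every step done by gripping:
1. I turned the staple's bar from about +33° to the +90° position, in line with the slot.
2. I gripped the hasp's lip, swung the strap up off the staple past upright, and let it fall back onto the still-shut lid.
3. I lifted the lid by the right knob, let go and backed away.

**Last checks:**
- **Lid:** it stands open at about 82° after release. Four corner measurements gave 81–86°, and the arm's position while gripping gave 84°.
- **Hasp:** it is still folded back over the lid.
- **Robot:** it touches nothing, with a force reading near zero.
- **Bystanders:** comparing pictures from before and after, the jug, clay, bowl and sanding block show no shift.

One small disagreement: the fingers read 31 mm on the knob, whose head is 34 mm across. The grip did not slip.

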